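# Tip the blue box of turned blanks into the tray

## Task

Swing the red bar right out of the way, then stand the full blue box on the dark wooden platform with its front against the steel stop, pull bar facing away from the tray, and let go of it. Tip it forward over the stop onto its front so that both wooden blanks roll out into the grey tray, then take the empty box by its pull bar and lay it, still on its front with the pull bar on top, in the middle of the green mat and leave it there. Leave the bar swung aside and the blanks in the tray, and do not disturb the other things on the bench.

Things in the scene. Friction and masses are not known exactly. Their poses are not given: they have to be found in the camera images.
- station: Fixed tipping station. Origin: on the bench (height 0), below the middle of the stop's box-side face; +x is the tipping direction, away from the robot within about 0.2 rad, z up. Dark wood platform x -160 to 0 mm, y -100 to 100, top at z 30. Steel stop x 0 to 12 mm, y -100 to 100, top at z 44. Steel pivot post, radius 11 mm, at x -55, y 85, up to z 49. A yellow stripe on the platform is decoration.
- stop_edge (a point): Middle of the top near edge of the steel stop, at (0, 0, 44) mm in the station frame; axes as the station.
- tray_mid (a point): Middle of the floor of the open grey tray, at (134, 0, 18) mm in the station frame; axes as the station. The tray lies beyond the stop: inside station x 12 to 256 mm, y -75 to 75, floor at z 18, walls up to z 48 mm and 6 mm thick.
- bar (a joint): Angle (rad) of the red bar about its upright pivot. At 0 it lies along the station's -y, across the platform; growing values turn it anticlockwise seen from above: its free end swings over the stop towards the tray; at 1.57 it lies along station +x above the tray's left wall; end stop at 1.65. It stays where left: friction about 0.06 N m (about 0.5 N near the end), slight damping, no spring.
- bar_pivot (a point): Point on the red bar's pivot axis at the bar's mid-height: station (-55, 85, 57) mm. The bar is 14 mm wide and 14 mm high, z 50 to 64 mm above the bench, and reaches 175 mm from this axis.
- bar_end (a point): Point in the red bar's mid-section, 160 mm from the pivot and 15 mm from its free end; mid-height. Its -y axis points along the bar away from the pivot, its +x axis to the side it swings towards.
- box: Blue open-topped box, 90 (x) by 100 (y) by 120 mm high, 0.2 to 0.35 kg empty; walls 5 mm, back (-x) wall 8 mm, floor 6 mm. Origin: centre of the underside; z towards the open mouth; +x towards the front. At the start it stands upright on the bench with the two blanks inside, which reach 40 mm above its underside. On the back wall is a round steel pull bar.
- box_foot (a point): Middle of the box's bottom front edge, box (45, 0, 0) mm; axes as the box. Pushed high on the back wall, the box turns about the stop; this edge may creep back some 25 mm from the stop, and the box falls forward by itself only late (it can fall back at 60 degrees), so it is pushed nearly all the way over.
- box_rim (a point): Middle of the top rim of the 8 mm back wall, box (-41, 0, 120) mm; axes as the box.
- box_pull (a point): Middle of the box's pull bar: 12 mm thick, 80 mm long, along box y, at box (-85, 0, 52) mm, 40 mm off the back wall; on two 8 mm posts at y -34 and 34. It is level with the empty box's mass centre: held loosely, the empty box hangs level, front down; a firm grip keeps it at the angle it was taken. Tipped, the box lies front down on the stop, rim on the tray floor, about 20 degrees mouth-down, pull bar on top.
- box_mid (a point): Centre of the box, box (0, 0, 60) mm; axes as the box.
- blank0: Turned wooden blank: cylinder 34 mm in diameter and 84 mm long with two dark rings, about 55 g; origin at its middle, its own y along its length. It lies crosswise in the blue box at the start.
- blank1: Turned wooden blank: cylinder 34 mm in diameter and 84 mm long with two dark rings, about 55 g; origin at its middle, its own y along its length. It lies crosswise in the blue box at the start.
- mat: Fixed green mat 200 x 200 x 3 mm; origin at the centre of its underside, on the bench.
- glue: Loose bystander: white glue bottle, 56 mm across and 150 mm tall; origin under its centre.
- mug: Loose bystander: blue mug, 80 mm across, 90 mm tall; origin under its centre.
- scraper: Loose bystander: scraper 200 mm long, lying along its x; origin under its middle.
- brush: Loose bystander: brush 200 mm long, lying along its x; origin under its middle.
- corbel: Loose bystander: white plaster moulding 90 x 130 x 58 mm; origin under its centre.
- mallet: Loose bystander: wooden mallet lying flat, block head 70 mm along its x, 110 mm along its y and 76 mm high, handle 190 mm towards its -x; origin under the head.
Things that resemble listed ones, but are neither listed nor needed, are in the scene too. Leave any pink or yellow look-alike of the box alone.

How it is judged:
By the outcome, as a careful person would: the job done as asked, in the order asked, and still so for the second after the job is handed in, with the robot touching nothing.
It also fails if it takes over 72 s, if anything falls off the work surface, if the arm or the gripper's body presses on something with over 40 N, if the wrist force passes 120 N, or if a joint passes its speed limit or range.

## Robot

A 6-joint arm with a two-finger parallel gripper is mounted at the origin on the work surface. World frame = base frame: x ahead of the robot, y to its left, z up, the work surface at z = 0. Lengths are in m, angles in degrees, forces in N, time in s.
With the tool pointing down it reaches from about 0.35 to 0.875 m from the base axis. Payload 4.2 kg.
Tool frame: the origin (TCP) lies midway between the tips of the shut fingers; the grasp point (between the pads) lies 19 mm behind it; z points along the fingers, y is the direction in which the jaws open and shut (so a half turn about z gives the same grasp; the last joint's range is limited). The gripper opens to 87 mm and grips with 3 to 60 N. Pads are 19 mm wide; open, the fingers measure 117 mm over their backs; the gripper's body (75 mm by 190 mm) begins 51 mm behind the grasp point.
Start: joints at [91.307, 22.042, 0.453, 0, -68.411, -14.817], TCP at [0.146, 0.608, 0.223] pointing down, gripper open.
Joint ranges: [-179.83, 179.83], [-69.29, 118.12], [-61.27, 80.66], [-181.25, 117.63], [-171.15, -9.14], [-177.46, 177.46]. Speed limits (degrees/s): [159.86, 159.86, 180, 180, 180, 180].

## Interface

Orientations are given as a 3x3 rotation matrix whose columns are the frame's x, y, z axes.
In Python, from station import r gives the robot as it stands.
- The arm moves only by the tool carry_out, never from a script. Its argument "steps" is a list of rows, each a list of 2 entries, a list of its own where there are three numbers: the shift along the tool's x, y, z in cm, then the turn about the tool's z in degrees. In form: [[[x, y, z], twist], ...]. A call has 1 to 20 rows; each row is the pose to reach, as a shift and turn from the pose measured when the call began, along the tool's axes at that moment; what a row does not reach only later rows make up. A row lasts 1/10 s, in which the tool goes at most 50 mm and 8.59 degrees, less where a joint would pass 70% of its speed; a pose out of reach is approached as far as the arm can. A call with a gripper value outside its range is refused whole. "gripper" is the gripper's target within -1 to 1 (fully open at 1, half-way at 0, shut at -1), set as the call begins (left out, the last holds). The fingers move at their own pace and stop on an object; the grip force is fixed at half the most. Time passes only in rows, so rows that repeat a pose let the fingers close. It gives the time, the measured TCP pose, the force and the opening at its end, in the units of the state.
- r.sense(): the state, without advancing time (a new reading comes with each control period).
- r.capture(name): name is "side" or "top" or "wrist"; returns the picture (400x640x3 uint8, red, green, blue); there is no depth.
- r.calibration(name): a dict with "camera_matrix" (3x3 intrinsics, pixels), "D" ([k1, k2, p1, p2, k3] as OpenCV has them; the pictures are not rectified), "world_from_camera" (4x4, takes a point from camera to world coordinates). Camera axes: x right, y up, looking along -z (the intrinsics and any distortion apply to the point x, -y, -z); pixel columns grow to the right and rows downward; lengths in m; the calibration is good to about 2 mm. A picture is of the moment at which its call begins: read the wrist's pose just before it. calibration takes no time and is no camera call; for the wrist camera it gives the pose at the moment of the call.
- r.finish_job(): hands the job in, once; it reports no verdict.
Trained networks look in the newest picture that a camera, given by its name, has taken for a name from the list of things; names that differ only in an ending like _2 or _b are one class to them, and where a whole thing is asked for, a point or a joint stands for the part that bears it (a point fixed in the world has none). Each returns a list of dicts, best first, with "confidence" (0 to 1); they miss things now and then, are a little off and sometimes report something else, mostly with a low value. They report only what shows in the picture. A call takes as long as a camera call. They do not tell look-alikes from the thing itself.
- r.cut_out(camera, target): "pixels" (400x640 bool, what is visible of it).
- r.place_of(camera, target): "centre" ([x, y, z] in m, in world coordinates, good to about 4 mm: a listed point, or the origin of a listed thing).
The state is a dict: "time_s": time; "joints": joint angles; "joint_velocities": joint speeds; "effort": joint torques, N m; "tcp_pos": TCP position; "ee_rot": TCP orientation; "wrist_force": force on the tool from outside, world axes, zero at the start; "moment": the same for the moment, N m; "gripper_width": opening from 0.0 (shut) to 1.0 (fully open).
Only numpy, scipy, OpenCV 4.12 (cv2) and the standard library are available. Lean on these libraries where they do the work, as an engineer would, in place of code of your own. Each camera call takes 0.05 s, during which the arm holds its last target. There are 200 camera calls.

## Working session

There is one attempt and no reset: what is moved stays moved. The work goes in short steps, Python scripts to look and compute and a tool call to move; the robot and the scene stay as the last step left them, time stands still between calls to the robot, and variables do not carry over. Pictures are saved under pics/ and viewed, about 8 in all and at most 12, crops included, and the job is handed in when it is done.

Besides the shell and the picture viewer there is one more tool, called after "Request:" in YAML: its name, and indented under it one key for each argument. carry_out: Moves the arm, as the interface text tells. Its arguments: {"type":"object","properties":{"steps":{"type":"array","items":{"type":"array"}},"gripper":{"type":"number"}},"required":["steps"]}

```bash
ls; mkdir -p pics
cat > h.py <<'E'
import numpy as np, cv2
from station import r
def save(n,f):
    im=r.capture(n); cv2.imwrite('pics/'+f,im[:,:,::-1]); return im
def ray(n,uv):
    c=r.calibration(n);K=np.array(c['camera_matrix']);D=np.array(c['D']);T=np.array(c['world_from_camera'])
    p=cv2.undistortPoints(np.array([[uv]],float),K,D)[0,0]
    d=T[:3,:3]@np.array([p[0],-p[1],-1]);return T[:3,3],d
def atz(n,uv,z):
    o,d=ray(n,uv);return o+d*(z-o[2])/d[2]
def proj(n,P):
    c=r.calibration(n);K=np.array(c['camera_matrix']);D=np.array(c['D']);T=np.linalg.inv(np.array(c['world_from_camera']))
    q=(T[:3,:3]@np.atleast_2d(P).T).T+T[:3,3]
    q=q*[1,-1,-1]
    return cv2.projectPoints(q,np.zeros(3),np.zeros(3),K,D)[0][:,0]
E
python3 - <<'E'
from h import *
np.set_printoptions(precision=4,suppress=True)
s=r.sense();print(s)
a=save('top','t0.png');b=save('side','s0.png')
cv2.imwrite('pics/ts0.png',cv2.resize(np.vstack([a,b])[:,:,::-1],None,fx=.75,fy=.75))
for n in ['top','side']:
    print(n,np.array(r.calibration(n)['world_from_camera'])[:3,3])
    for t in ['stop_edge','tray_mid','bar_pivot','bar_end','box','box_rim','box_pull','box_mid','mat','glue','mug','corbel','mallet','scraper','brush']:
        print(n,t,[(np.round(d['centre'],3).tolist(),round(d['confidence'],2)) for d in r.place_of(n,t)][:4])
E
```

```text
pics
{'time_s': 0.0, 'joints': array([ 91.3061,  22.0905,   0.3795,  -0.0309, -68.4107, -14.8166]), 'joint_velocities': array([ 0.0211, -0.0292, -0.0063,  0.0103, -0.0358,  0.0628]), 'effort': array([  0.0013, -39.0668,  18.7403,   4.2197,   0.011 ,  -0.0002]), 'tcp_pos': array([0.1458, 0.6071, 0.2215]), 'ee_rot': array([[ 0.9723, -0.2338, -0.0005],
       [-0.2338, -0.9723, -0.0021],
       [ 0.0001,  0.0022, -1.    ]]), 'wrist_force': array([ 0.1963, -0.3366, -0.3406]), 'moment': array([ 0.0083, -0.0142,  0.0327]), 'gripper_width': 0.9969150763940928}
top [ 0.3362 -0.0783  1.5952]
top stop_edge [([0.594, -0.032, 0.042], 0.56), ([0.506, -0.534, -0.0], 0.55)]
top tray_mid [([0.724, -0.032, 0.019], 0.85)]
top bar_pivot [([0.537, 0.053, 0.053], 0.94)]
top bar_end [([0.564, -0.102, 0.056], 0.71), ([0.501, -0.309, -0.0], 0.3)]
top box [([0.268, -0.311, 0.0], 0.91), ([0.496, -0.662, -0.0], 0.88)]
top box_rim [([0.468, -0.692, 0.121], 0.94), ([0.46, -0.298, 0.117], 0.86), ([0.309, -0.313, 0.122], 0.6)]
top box_pull [([0.419, -0.29, 0.049], 0.83), ([0.347, -0.324, 0.052], 0.8), ([0.445, -0.
[... 1076 characters left out ...]
303, 0.116], 0.59), ([0.698, -0.402, -0.004], 0.25)]
side box_pull [([0.418, -0.291, 0.051], 0.97), ([0.443, -0.724, 0.053], 0.89), ([0.349, -0.32, 0.048], 0.61), ([0.726, -0.033, 0.02], 0.37)]
side box_mid [([0.262, -0.308, 0.06], 0.68), ([0.494, -0.665, 0.063], 0.67), ([0.501, -0.309, 0.063], 0.57)]
side mat [([0.459, 0.317, -0.0], 0.78)]
side glue [([0.73, 0.254, 0.002], 0.86)]
side mug [([0.773, -0.258, -0.002], 0.55)]
side corbel [([0.702, -0.4, -0.003], 0.59), ([0.594, -0.032, 0.043], 0.43)]
side mallet [([0.696, 0.392, 0.002], 0.87), ([0.729, -0.035, 0.016], 0.44)]
side scraper [([0.482, 0.534, 0.003], 0.8)]
side brush [([0.513, -0.536, -0.002], 0.81), ([0.505, -0.305, -0.002], 0.22)]
```

View pics/ts0.png

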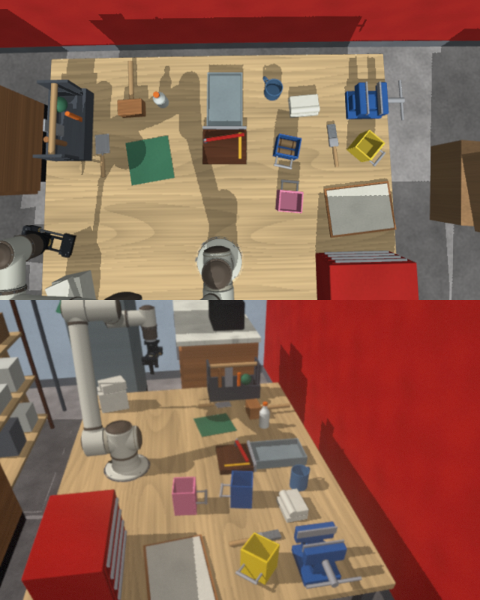

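The top picture shows the blue box at about px (287,148) between the pink look-alike (289,202) and the yellow one (368,145). The red bar lies across the platform at (225,140), the tray is at (225,97) and the mat at (150,160). I'll move the wrist camera over the station and measure more closely.

Request:
carry_out:
  steps:
    - [[49, 61, -14], 0]
    - [[49, 61, -14], 0]
    - [[49, 61, -14], 0]
    - [[49, 61, -14], 0]
    - [[49, 61, -14], 0]
    - [[49, 61, -14], 0]
    - [[49, 61, -14], 0]
    - [[49, 61, -14], 0]
    - [[49, 61, -14], 0]
    - [[49, 61, -14], 0]
    - [[49, 61, -14], 0]
    - [[49, 61, -14], 0]
    - [[49, 61, -14], 0]
    - [[49, 61, -14], 0]
    - [[49, 61, -14], 0]
    - [[49, 61, -14], 0]
    - [[49, 61, -14], 0]
    - [[49, 61, -14], 0]
    - [[49, 61, -14], 0]
    - [[49, 61, -14], 0]
  gripper: -1

```text
time_s: 3.6
tcp_pos: [0.4795, -0.0989, 0.3627]
ee_rot: [[0.973, -0.232, 0.0], [-0.232, -0.973, 0.0], [0.0, -0.0, -1.0]]
wrist_force: [0.5, -0.6, 0.3]
gripper_width: 0.002
```

Run:
```python
from h import *
np.set_printoptions(precision=4,suppress=True)
s=r.sense();print(s['time_s'],s['tcp_pos'],s['joints'],s['ee_rot'],s['wrist_force'],s['gripper_width'])
T=np.array(r.calibration('wrist')['world_from_camera']);print(T)
save('wrist','w0.png')
for t in ['stop_edge','tray_mid','bar_pivot','bar_end','box_rim','box_pull','box_foot','box_mid']:
    print(t,[(np.round(d['centre'],4).tolist(),round(d['confidence'],2)) for d in r.place_of('wrist',t)][:4])
```

```text
3.6 [ 0.4795 -0.0989  0.3627] [  7.3946   4.512   -2.9212  -0.0083 -82.5533  69.2093] [[ 0.9728 -0.2317  0.0002]
 [-0.2317 -0.9728  0.0002]
 [ 0.0002 -0.0002 -1.    ]] [ 0.5092 -0.62    0.2776] 0.0020206010509399943
[[-0.2323  0.9316  0.2797  0.5574]
 [-0.9727 -0.2226 -0.0663 -0.1167]
 [ 0.0005 -0.2875  0.9578  0.5248]
 [ 0.      0.      0.      1.    ]]
stop_edge [([0.5941, -0.032, 0.0487], 0.57)]
tray_mid [([0.731, -0.0338, 0.0198], 0.84)]
bar_pivot [([0.5355, 0.0581, 0.0554], 0.88), ([0.5464, -0.3184, 0.0057], 0.24)]
bar_end [([0.5615, -0.1038, 0.058], 0.76)]
box_rim [([0.4625, -0.3004, 0.1218], 0.87), ([0.3044, -0.3161, 0.1171], 0.71), ([0.4831, -0.3014, 0.0247], 0.49)]
box_pull [([0.3522, -0.3188, 0.0527], 0.7), ([0.4205, -0.2908, 0.0512], 0.67), ([0.5447, -0.3171, 0.0068], 0.16)]
box_foot [([0.2198, -0.3043, 0.0023], 0.96), ([0.5455, -0.3177, 0.0052], 0.94), ([0.527, -0.6256, 0.0007], 0.7), ([0.7272, 0.2567, -0.0034], 0.45)]
box_mid [([0.2652, -0.3116, 0.0598], 0.9), ([0.5008, -0.3055, 0.0571], 0.64)]
```

View pics/w0.png

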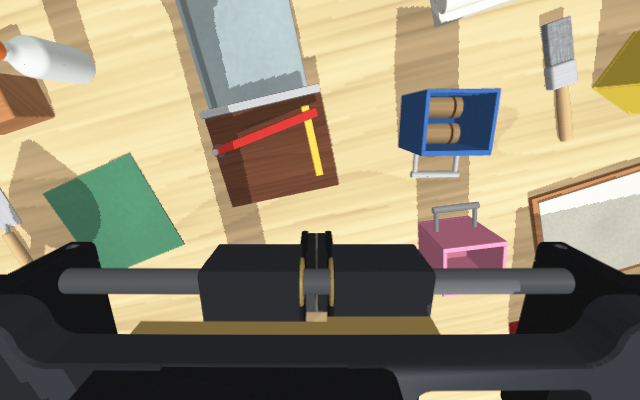

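```bash
cat >> h.py <<'E'
def kab(L,W):
    L=np.array(L);W=np.array(W);l=L-L.mean(0);w=W-W.mean(0)
    a=np.arctan2((l[:,0]*w[:,1]-l[:,1]*w[:,0]).sum(),(l*w).sum())
    R=np.array([[np.cos(a),-np.sin(a)],[np.sin(a),np.cos(a)]]);return a,W.mean(0)-R@L.mean(0)
def tf(a,t,P):
    P=np.atleast_2d(P).astype(float);R=np.array([[np.cos(a),-np.sin(a)],[np.sin(a),np.cos(a)]])
    return np.c_[P[:,:2]@R.T+t,P[:,2]]
def poly(im,n,P,col,close=True):
    cv2.polylines(im,[np.round(proj(n,P)*S*8-OFF*S*8).astype(np.int32)],close,col,1,cv2.LINE_AA,3)
S=1;OFF=np.zeros(2)
E
cat > ov.py <<'E'
import h; from h import *
st=kab([[0,0],[0,0],[0,0],[.134,0],[.134,0],[.134,0],[-.055,.085],[-.055,.085],[-.055,.085]],
 [[.594,-.032],[.592,-.027],[.594,-.032],[.724,-.032],[.727,-.035],[.731,-.0338],[.537,.053],[.545,.05],[.5355,.0581]])
bx=kab([[-.041,0]]*3+[[-.085,0]]*3+[[0,0]]*3+[[.045,0]],
 [[.46,-.298],[.464,-.303],[.4625,-.3004],[.419,-.29],[.418,-.291],[.4205,-.2908],[.5,-.31],[.501,-.309],[.5008,-.3055],[.5455,-.3177]])
print('st',np.degrees(st[0]),st[1],'box',np.degrees(bx[0]),bx[1])
rect=lambda x0,x1,y0,y1,z:np.array([[x0,y0,z],[x1,y0,z],[x1,y1,z],[x0,y1,z]])
def crop(im,x0,y0,x1,y1,s):
    h.S=s;h.OFF=np.array([x0,y0]);return cv2.resize(im[y0:y1,x0:x1],None,fx=s,fy=s,interpolation=cv2.INTER_CUBIC)
im=cv2.imread('pics/w0.png')
c=crop(im,170,20,520,220,2)
def draw(c,n):
    poly(c,n,tf(*st,rect(0,.012,-.1,.1,.044)),(0,255,0))
    poly(c,n,tf(*st,rect(-.16,0,-.1,.1,.03)),(255,255,0))
    poly(c,n,tf(*st,rect(.012,.256,-.075,.075,.048)),(0,255,255))
    poly(c,n,tf(*bx,rect(-.045,.045,-.05,.05,.12)),(0,255,255))
    poly(c,n,tf(*bx,rect(-.037,.04,-.045,.045,.12)),(0,255,0))
    poly(c,n,tf(*bx,[[-.085,-.04,.052],[-.085,.04,.052]]),(0,0,255),False)
if __name__=='__main__':
    draw(c,'wrist')
    im=cv2.imread('pics/t0.png');d=crop(im,255,85,425,235,4)[:,:680]
    draw(d,'top')
    d=cv2.resize(d,(350,309)); cc=np.zeros((400+309,700,3),np.uint8);cc[:400]=c;cc[400:,:350]=d
    cv2.imwrite('pics/ov.png',c)
E
python3 ov.py
```

```text
st -0.7747328935650414 [ 0.59323042 -0.0313858 ] box -12.090969056465882 [ 0.50169128 -0.30851517]
```

View pics/ov.png

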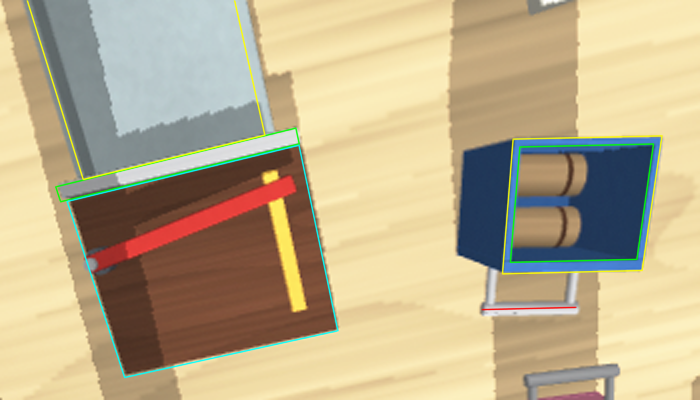

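The overlay matches the picture: the stop, platform, box rim and pull bar all lie on their edges. Next I compute the sweep for the bar.

```bash
cat >> h.py <<'E'
ST=(np.radians(-0.775),np.array([.5932,-.0314]));BX=(np.radians(-12.1),np.array([.5017,-.3085]))
def rows(P,yaw=None):
    s=r.sense();R=s['ee_rot'];a0=np.degrees(np.arctan2(R[1,0],R[0,0]))
    print('tcp',s['tcp_pos'],'yaw',a0)
    for i,p in enumerate(np.atleast_2d(P)):
        print(np.round((np.array(p)-s['tcp_pos'])@R*100,1).tolist(), None if yaw is None else round(-(yaw-a0),1))
E
python3 - <<'E'
from h import *
pv=tf(*ST,[-.055,.085,0])[0]
P=[]
for k,psi in enumerate([7.8,7.8,7.8,14,20,26,32,38,44,50,56,62,68,74,80,85,89,91]):
    a=np.radians(psi);b=a+np.radians(13.4)
    off=.007+.0095*abs(np.cos(b))+.015*abs(np.sin(b))+(.02 if k<2 else .003 if k==2 else 0)
    P.append([pv[0]+.14*np.sin(a)-off*np.cos(a),pv[1]-.14*np.cos(a)-off*np.sin(a),.12 if k==0 else .053])
rows(P)
E
```

```text
tcp [ 0.47989915 -0.09973019  0.36259967] yaw -13.490377501105499
[3.4, -1.8, 24.3] None
[3.4, -1.8, 31.0] None
[5.0, -2.4, 31.0] None
[6.7, -2.9, 31.0] None
[8.0, -3.4, 31.0] None
[9.2, -4.0, 31.0] None
[10.5, -4.8, 31.0] None
[11.6, -5.7, 31.0] None
[12.7, -6.8, 31.0] None
[13.6, -7.9, 31.0] None
[14.4, -9.2, 31.0] None
[15.1, -10.5, 31.0] None
[15.7, -12.0, 31.0] None
[16.1, -13.5, 31.0] None
[16.3, -15.0, 31.0] None
[16.4, -16.1, 31.0] None
[16.4, -17.1, 31.0] None
[16.3, -17.6, 31.0] None
```

Request:
carry_out:
  steps:
    - [[3.4, -1.8, 5], 0]
    - [[3.4, -1.8, 10], 0]
    - [[3.4, -1.8, 15], 0]
    - [[3.4, -1.8, 20], 0]
    - [[3.4, -1.8, 24.3], 0]
    - [[3.4, -1.8, 28], 0]
    - [[3.4, -1.8, 31], 0]
    - [[3.4, -1.8, 31], 0]
    - [[3.4, -1.8, 31], 0]
    - [[5, -2.4, 31], 0]
    - [[6.7, -2.9, 31], 0]
    - [[8.0, -3.4, 31], 0]
    - [[9.2, -4, 31], 0]
    - [[10.5, -4.8, 31], 0]
    - [[11.6, -5.7, 31], 0]
    - [[12.7, -6.8, 31], 0]
    - [[13.6, -7.9, 31], 0]
    - [[14.4, -9.2, 31], 0]
    - [[15.1, -10.5, 31], 0]
    - [[15.1, -10.5, 31], 0]

```text
time_s: 6.05
tcp_pos: [0.6531, -0.0311, 0.0532]
ee_rot: [[0.973, -0.231, 0.003], [-0.231, -0.973, 0.0], [0.003, -0.001, -1.0]]
wrist_force: [1.2, -0.4, 0.4]
gripper_width: 0.007
```

Run:
```python
from h import *
pv=tf(*ST,[-.055,.085,0])[0]
P=[]
for k,psi in enumerate([62,68,74,80,85,88,90,91]):
    a=np.radians(psi);b=a+np.radians(13.4)
    off=.007+.0095*abs(np.cos(b))+.015*abs(np.sin(b))
    P.append([pv[0]+.14*np.sin(a)-off*np.cos(a),pv[1]-.14*np.cos(a)-off*np.sin(a),.053])
rows(P)
```

```text
tcp [ 0.65312178 -0.03108866  0.05318093] yaw -13.373599032207556
[-0.1, 0.2, 0.0] None
[0.4, -1.3, 0.0] None
[0.8, -2.8, 0.0] None
[1.1, -4.3, 0.0] None
[1.1, -5.4, 0.0] None
[1.1, -6.1, 0.0] None
[1.1, -6.6, 0.0] None
[1.1, -6.8, 0.0] None
```

Request:
carry_out:
  steps:
    - [[0.4, -1.3, 0], 0]
    - [[0.8, -2.8, 0], 0]
    - [[1.1, -4.3, 0], 0]
    - [[1.1, -5.4, 0], 0]
    - [[1.1, -6.1, 0], 0]
    - [[1.1, -6.6, 0], 0]
    - [[1.1, -6.8, 0], 0]
    - [[1.1, -6.8, 0], 0]
    - [[1, -5, 0], 0]
    - [[0, -2, 0], 0]
    - [[0, 0, -5], 0]
    - [[-3, 3, -10], 0]
    - [[-6, 8, -15], 8]
    - [[-9, 13, -18], 16]
    - [[-12, 18, -18], 24]
    - [[-14, 22, -18], 32]
    - [[-14, 22, -18], 40]
    - [[-14, 22, -18], 48]
    - [[-14, 22, -18], 56]
    - [[-14, 22, -18], 56]
  gripper: -1

```text
time_s: 8.05
tcp_pos: [0.4644, -0.214, 0.2331]
ee_rot: [[0.35, -0.937, 0.004], [-0.937, -0.35, 0.0], [0.001, -0.004, -1.0]]
wrist_force: [0.1, -0.3, -0.3]
gripper_width: 0.006
```

Run:
```python
from h import *
a=save('top','t1.png')
for n in ['top']:
    print([(np.round(d['centre'],4).tolist(),round(d['confidence'],2)) for d in r.place_of(n,'bar_end')])
pv=tf(*ST,[-.055,.085,0])[0];print(pv)
s=r.sense();print(s['time_s'],s['joints'])
# rim grasp, tool y = -box x -> yaw = -12.1-90
g=tf(*BX,[-.041,0,.084])[0];rows([g+[0,0,.12],g],-102.1)
```

```text
[([0.7032, 0.0512, 0.0544], 0.7), ([0.7307, 0.2569, -0.0012], 0.34)]
[0.53935473 0.05433615 0.        ]
8.15 [-6.46052079e+00  1.04403135e+01 -1.43549761e+01 -4.33419522e-02
 -6.50444437e+01  2.72225823e+01]
tcp [ 0.46504417 -0.21327023  0.23268376] yaw -69.25622384040228
[8.0, 3.4, 2.9] 32.8
[8.0, 3.4, 14.9] 32.8
```

Request:
carry_out:
  steps:
    - [[4, 1.7, 1], 8]
    - [[8, 3.4, 2.9], 16]
    - [[8, 3.4, 2.9], 24]
    - [[8, 3.4, 2.9], 32]
    - [[8, 3.4, 2.9], 32.8]
    - [[8, 3.4, 2.9], 32.8]
    - [[8, 3.4, 5.5], 32.8]
    - [[8, 3.4, 8.5], 32.8]
    - [[8, 3.4, 11], 32.8]
    - [[8, 3.4, 13], 32.8]
    - [[8, 3.4, 14.9], 32.8]
    - [[8, 3.4, 14.9], 32.8]
  gripper: -0.08

```text
time_s: 9.35
tcp_pos: [0.4604, -0.299, 0.0813]
ee_rot: [[-0.206, -0.979, -0.002], [-0.979, 0.206, 0.003], [-0.002, 0.003, -1.0]]
wrist_force: [0.2, -0.2, 0.7]
gripper_width: 0.462
```

Request:
carry_out:
  steps:
    - [[0, 0, 0], 0]
    - [[0, 0, 0], 0]
    - [[0, 0, 0], 0]
    - [[0, 0, 0], 0]
    - [[0, 0, 0], 0]
    - [[0, 0, 0], 0]
  gripper: -1

```text
time_s: 9.95
tcp_pos: [0.461, -0.2992, 0.0819]
ee_rot: [[-0.206, -0.979, -0.001], [-0.979, 0.206, 0.002], [-0.002, 0.001, -1.0]]
wrist_force: [0.5, -0.9, 2.4]
gripper_width: 0.091
```

Run:
```python
from h import *
s=r.sense();print(s['time_s'],s['gripper_width'],s['wrist_force'],s['joints'])
g=tf(*BX,[-.041,0,.084])[0];print(g)
P=[tf(*ST,[x,0,z])[0] for x,z in[(-.105,.21),(-.105,.125),(-.086,.118)]]
rows(P,-90.775)
```

```text
9.95 0.09088829984806422 [ 0.45667151 -0.94559517  2.36343249] [-16.13128653  23.11128544 -20.60737575  -0.1232469  -46.35274038
   4.34913459]
[ 0.46161089 -0.29990564  0.084     ]
tcp [ 0.4609924  -0.299184    0.08194017] yaw -101.86732762896777
[-26.9, 2.9, -12.8] -11.1
[-26.9, 2.9, -4.3] -11.1
[-27.3, 1.0, -3.6] -11.1
```

Request:
carry_out:
  steps:
    - [[0, 0, -3], 0]
    - [[0, 0, -7], 0]
    - [[0, 0, -10], 0]
    - [[-4, 0.5, -10], -4]
    - [[-8, 1, -10], -8]
    - [[-12, 1.5, -10], -11.1]
    - [[-16, 2, -10], -11.1]
    - [[-20, 2.5, -10], -11.1]
    - [[-24, 2.9, -10], -11.1]
    - [[-26.9, 2.9, -10], -11.1]
    - [[-26.9, 2.9, -10], -11.1]
    - [[-26.9, 2.9, -10], -11.1]
    - [[-26.9, 2.9, -7], -11.1]
    - [[-26.9, 2.9, -5], -11.1]
    - [[-26.9, 2.9, -4], -11.1]
    - [[-26.9, 2.9, -4], -11.1]
    - [[-26.9, 2.9, -4], -11.1]
  gripper: -1

```text
time_s: 11.65
tcp_pos: [0.4885, -0.0306, 0.123]
ee_rot: [[-0.014, -1.0, 0.0], [-1.0, 0.014, 0.002], [-0.002, -0.0, -1.0]]
wrist_force: [0.8, 0.4, -3.8]
gripper_width: 0.09
```

Run:
```python
from h import *
s=r.sense();print(s['time_s'],s['gripper_width'],s['wrist_force'],s['moment'])
a=save('side','s2.png')
for t in ['box_foot','box_rim','box_mid','box_pull']: print(t,[(tf(0,0*ST[1],np.array(d['centre']))[0].round(4).tolist(),round(d['confidence'],2)) for d in r.place_of('side',t)][:3])
b=cv2.imread('pics/t0.png')
cv2.imwrite('pics/s2c.png',cv2.resize(a[90:340,200:440,::-1],None,fx=2,fy=2))
P=[tf(*ST,[x,0,z])[0] for x,z in[(-.105,.114),(-.086,.112),(-.083,.112)]]
rows(P,-90.775)
```

```text
11.65 0.09021449542947783 [ 0.75520291  0.36586975 -3.77650784] [ 0.13594896  0.04396179 -0.03467226]
box_foot [([0.5256, -0.0334, 0.04], 0.72), ([0.5334, -0.6293, 0.0036], 0.68)]
box_rim [([0.3061, -0.3099, 0.1216], 0.92), ([0.4714, -0.6958, 0.1229], 0.74), ([0.494, -0.034, 0.1556], 0.63)]
box_mid [([0.2625, -0.3091, 0.0585], 0.83), ([0.5318, -0.0319, 0.1066], 0.8)]
box_pull [([0.3491, -0.3169, 0.0468], 0.88), ([0.4441, -0.7233, 0.0526], 0.85), ([0.4435, -0.0293, 0.0922], 0.82)]
tcp [ 0.488452   -0.03000021  0.12325332] yaw -90.77050753926287
[0.0, 0.0, 0.9] 0.0
[0.0, -1.9, 1.1] 0.0
[0.0, -2.2, 1.1] 0.0
```

View pics/s2c.png

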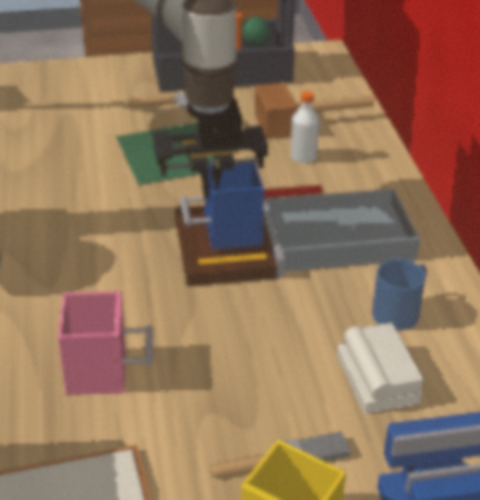

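The box is held upright above the platform at crop (235,210), with the pull bar towards the robot, and the red bar is clear along the tray wall. Now I lower it and slide it against the stop.

Request:
carry_out:
  steps:
    - [[0, 0, 0.5], 0]
    - [[0, 0, 0.8], 0]
    - [[0, -0.5, 0.9], 0]
    - [[0, -1, 0.95], 0]
    - [[0, -1.4, 1], 0]
    - [[0, -1.7, 1], 0]
    - [[0, -2, 1.05], 0]
    - [[0, -2.2, 1.05], 0]
    - [[0, -2.2, 1.05], 0]

```text
time_s: 12.8
tcp_pos: [0.5079, -0.0307, 0.1131]
ee_rot: [[-0.014, -1.0, -0.005], [-1.0, 0.014, 0.002], [-0.002, 0.005, -1.0]]
wrist_force: [-7.5, 0.6, 4.3]
gripper_width: 0.087
```

Request:
carry_out:
  steps:
    - [[0, 0.2, 0], 0]
    - [[0, 0.2, 0], 0]
    - [[0, 0.2, 0], 0]
    - [[0, 0.2, 0], 0]
    - [[0, 0.2, -3], 0]
    - [[0, 0.2, -7], 0]
    - [[0, 0.2, -11], 0]
    - [[0, 4, -13], -8]
    - [[0, 8, -13], -16]
    - [[0, 9, -13], -24]
    - [[0, 9, -13], -32]
    - [[0, 9, -13], -40]
    - [[0, 9, -13], -48]
    - [[0, 9, -13], -56]
    - [[0, 9, -13], -64]
    - [[0, 9, -13], -72]
    - [[0, 9, -13], -80]
    - [[0, 9, -13], -88]
    - [[0, 9, -13], -90]
    - [[0, 9, -13], -90]
  gripper: -0.08

```text
time_s: 14.8
tcp_pos: [0.4188, -0.0296, 0.2437]
ee_rot: [[1.0, -0.014, -0.004], [-0.014, -1.0, 0.002], [-0.004, -0.002, -1.0]]
wrist_force: [-0.9, 0.0, 0.1]
gripper_width: 0.459
```

Run:
```python
from h import *
s=r.sense();print(s['time_s'],s['gripper_width'],s['joints'],s['wrist_force'])
a=save('wrist','w2.png')
for t in ['box_rim','box_pull','box_mid','bar_end']: print(t,[(tf(-ST[0],[0,0],np.array(d['centre'])-[*ST[1],0])[0].round(4).tolist(),round(d['confidence'],2)) for d in r.place_of('wrist',t)][:3])
P=[tf(*ST,[x,0,z])[0] for x,z in[(-.15,.25),(-.115,.132),(-.10,.132)]]
rows(P,-.775)
```

```text
14.8 0.4594830700202684 [ 18.19678977   0.61763887 -23.86413726  -0.18412054 -65.72466033
  71.06121589] [-0.93750557  0.02573736  0.14903651]
box_rim [([-0.0885, 0.0003, 0.1474], 0.7)]
box_pull [([-0.2395, -0.2903, 0.0526], 0.98), ([-0.1314, -0.0014, 0.0823], 0.97)]
box_mid [([-0.3224, -0.2846, 0.0609], 0.62)]
bar_end []
tcp [ 0.41865783 -0.02962597  0.24362683] yaw -0.8412513474374017
[2.5, -0.1, -0.6] -0.1
[6.0, -0.0, 11.1] -0.1
[7.5, -0.0, 11.1] -0.1
```

View pics/w2.png

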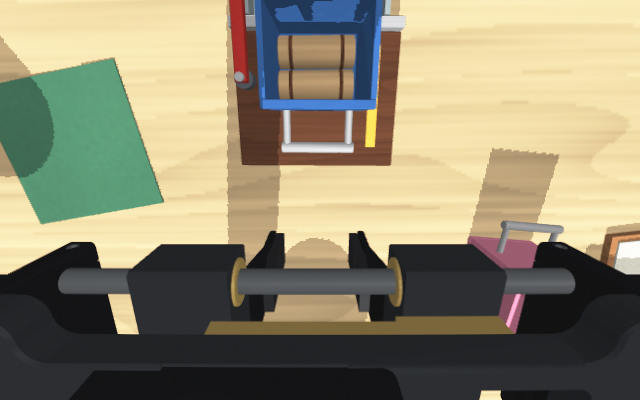

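The box stands square against the stop at about px (318,100) with both blanks inside. Next is the tipping path.

```bash
cat > tip.py <<'E'
from h import *
import sys
def pt(f,h):
    t=np.radians(f);R=np.array([[np.cos(t),np.sin(t)],[-np.sin(t),np.cos(t)]])
    foot=np.array([-.014*np.tan(t),.03]) if f<=60 else np.array([0,.044])-R@[0,.028]
    p=foot+R@[-.09,h];q=foot+R@[-.13,.052]
    return p,q
def go(F,hh=.1):
    P=[]
    for f in F:
        p,q=pt(f,hh);P.append(tf(*ST,[p[0]-.0095,0,p[1]])[0]);print(f,p.round(3),'bar',q.round(3))
    rows(P,-.775)
E
python3 -c "
from tip import *
go([0,8,16,24,32,40,47,54,60,66,72,78,84,90,95,100,105])"
```

```text
0 [-0.09  0.13] bar [-0.13   0.082]
8 [-0.077  0.142] bar [-0.123  0.1  ]
16 [-0.063  0.151] bar [-0.115  0.116]
24 [-0.048  0.158] bar [-0.104  0.13 ]
32 [-0.032  0.162] bar [-0.091  0.143]
40 [-0.016  0.164] bar [-0.078  0.153]
47 [-0.003  0.164] bar [-0.066  0.161]
54 [0.009 0.162] bar [-0.054  0.166]
60 [0.017 0.158] bar [-0.044  0.169]
66 [0.029 0.156] bar [-0.031  0.173]
72 [0.041 0.152] bar [-0.017  0.175]
78 [0.052 0.147] bar [-0.004  0.176]
84 [0.062 0.141] bar [0.01  0.176]
90 [0.072 0.134] bar [0.024 0.174]
95 [0.08  0.127] bar [0.035 0.171]
100 [0.087 0.12 ] bar [0.046 0.168]
105 [0.093 0.112] bar [0.057 0.163]
tcp [ 0.41865783 -0.02962597  0.24362683] yaw -0.8412513474374017
[7.6, -0.0, 11.3] -0.1
[8.8, -0.1, 10.2] -0.1
[10.3, -0.1, 9.2] -0.1
[11.8, -0.1, 8.5] -0.1
[13.3, -0.1, 8.0] -0.1
[14.9, -0.1, 7.8] -0.1
[16.2, -0.1, 7.9] -0.1
[17.4, -0.1, 8.1] -0.1
[18.3, -0.1, 8.5] -0.1
[19.5, -0.1, 8.7] -0.1
[20.6, -0.1, 9.1] -0.1
[21.7, -0.1, 9.6] -0.1
[22.8, -0.1, 10.1] -0.1
[23.8, -0.1, 10.8] -0.1
[24.5, -0.1, 11.5] -0.1
[25.2, -0.1, 12.2] -0.1
[25.9, -0.1, 13.0] -0.1
```

Request:
carry_out:
  steps:
    - [[5, 0, 4], 0]
    - [[5.5, 0, 8], 0]
    - [[5.5, 0, 11.3], 0]
    - [[5.5, 0, 11.3], 0]
    - [[6.6, 0, 11.3], 0]
    - [[7.6, -0.1, 11.3], 0]
    - [[8.8, -0.1, 10.2], 0]
    - [[9.5, -0.1, 9.7], 0]
    - [[10.3, -0.1, 9.2], 0]
    - [[11.8, -0.1, 8.5], 0]
    - [[13.3, -0.1, 8], 0]
    - [[14.1, -0.1, 7.9], 0]
    - [[14.9, -0.1, 7.8], 0]
    - [[15.5, -0.1, 7.8], 0]
    - [[16.2, -0.1, 7.9], 0]
    - [[16.8, -0.1, 8], 0]
    - [[17.4, -0.1, 8.1], 0]
    - [[17.4, -0.1, 8.1], 0]
  gripper: -1

```text
time_s: 16.85
tcp_pos: [0.5925, -0.031, 0.1608]
ee_rot: [[1.0, -0.015, -0.006], [-0.015, -1.0, 0.002], [-0.006, -0.002, -1.0]]
wrist_force: [0.2, 0.1, 1.2]
gripper_width: 0.003
```

Run:
```python
from tip import *
s=r.sense();print(s['time_s'],s['gripper_width'],s['wrist_force'])
a=save('side','s3.png')
for t in ['box_rim','box_pull','box_mid','box_foot']: print(t,[(tf(-ST[0],[0,0],np.array(d['centre'])-[*ST[1],0])[0].round(4).tolist(),round(d['confidence'],2)) for d in r.place_of('side',t)][:3])
cv2.imwrite('pics/s3c.png',cv2.resize(a[140:260,260:420,::-1],None,fx=3,fy=3))
go([54,60,66,72,78,84,90,95,100,105,110])
```

```text
16.85 0.0027885529298019027 [0.16534159 0.13539032 1.1663511 ]
box_rim [([0.0318, -0.0053, 0.1642], 0.98), ([-0.1098, -0.6643, 0.1202], 0.71), ([-0.2826, -0.2868, 0.1219], 0.57)]
box_pull [([-0.2386, -0.2948, 0.0471], 0.96), ([-0.0543, 0.0019, 0.1649], 0.93), ([-0.1424, -0.694, 0.0508], 0.79)]
box_mid [([-0.3292, -0.2823, 0.0602], 0.8), ([-0.0897, -0.6323, 0.0645], 0.75), ([0.0022, -0.0031, 0.1045], 0.73)]
box_foot [([-0.0523, -0.5957, 0.0037], 0.66)]
54 [0.009 0.162] bar [-0.054  0.166]
60 [0.017 0.158] bar [-0.044  0.169]
66 [0.029 0.156] bar [-0.031  0.173]
72 [0.041 0.152] bar [-0.017  0.175]
78 [0.052 0.147] bar [-0.004  0.176]
84 [0.062 0.141] bar [0.01  0.176]
90 [0.072 0.134] bar [0.024 0.174]
95 [0.08  0.127] bar [0.035 0.171]
100 [0.087 0.12 ] bar [0.046 0.168]
105 [0.093 0.112] bar [0.057 0.163]
110 [0.098 0.104] bar [0.067 0.158]
tcp [ 0.59167915 -0.03107749  0.1612696 ] yaw -0.849057660806907
[0.1, 0.0, -0.0] -0.1
[0.9, 0.0, 0.3] -0.1
[2.1, 0.0, 0.6] -0.1
[3.3, 0.0, 0.9] -0.1
[4.4, 0.0, 1.4] -0.1
[5.4, 0.0, 2.0] -0.1
[6.4, 0.0, 2.7] -0.1
[7.2, 0.0, 3.3] -0.1
[7.9, 0.0, 4.1] -0.1
[8.5, 0.0, 4.8] -0.1
[9.1, 0.0, 5.7] -0.1
```

View pics/s3c.png

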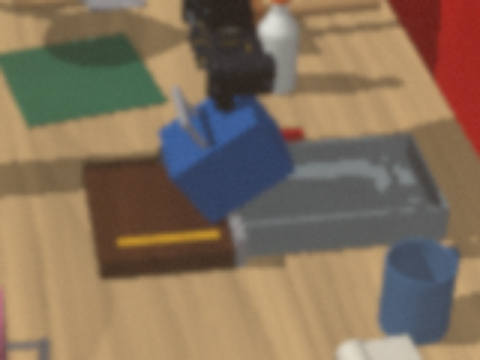

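The box is tipped about 54° as modelled, with the pull bar up at crop (190,115) and the front edge at the stop (215,215). I continue over.

Request:
carry_out:
  steps:
    - [[0.9, 0, 0.3], 0]
    - [[1.5, 0, 0.4], 0]
    - [[2.1, 0, 0.6], 0]
    - [[2.7, 0, 0.7], 0]
    - [[3.3, 0, 0.9], 0]
    - [[3.8, 0, 1.1], 0]
    - [[4.4, 0, 1.4], 0]
    - [[5, 0, 1.7], 0]
    - [[5.5, 0, 2], 0]
    - [[6, 0, 2.3], 0]
    - [[6.4, 0, 2.7], 0]
    - [[6.8, 0, 3], 0]
    - [[7.2, 0, 3.3], 0]
    - [[7.6, 0, 3.7], 0]
    - [[8, 0, 4.1], 0]
    - [[8.3, 0, 4.5], 0]
    - [[8.3, 0, 4.5], 0]

```text
time_s: 18.8
tcp_pos: [0.6762, -0.0323, 0.1181]
ee_rot: [[1.0, -0.014, -0.002], [-0.014, -1.0, 0.001], [-0.002, -0.001, -1.0]]
wrist_force: [0.4, -0.5, 8.3]
gripper_width: 0.005
```

Run:
```python
from tip import *
s=r.sense();print(s['time_s'],s['gripper_width'],s['wrist_force'])
a=save('side','s4.png')
for t in ['box_rim','box_pull','box_mid','box_foot','blank0','bar_end']: print(t,[(tf(-ST[0],[0,0],np.array(d['centre'])-[*ST[1],0])[0].round(4).tolist(),round(d['confidence'],2)) for d in r.place_of('side',t)][:3])
cv2.imwrite('pics/s4c.png',cv2.resize(a[140:260,260:420,::-1],None,fx=3,fy=3))
```

```text
18.8 0.004622285841171272 [ 0.44073393 -0.54801336  8.33075226]
box_rim [([0.1174, -0.0079, 0.0965], 0.91), ([-0.2818, -0.2856, 0.1174], 0.85), ([-0.1116, -0.6651, 0.1237], 0.85)]
box_pull [([-0.1399, -0.6939, 0.0539], 0.93), ([0.0652, -0.0018, 0.1605], 0.75), ([-0.2393, -0.2931, 0.0488], 0.57)]
box_mid [([-0.0849, -0.6351, 0.0622], 0.97), ([0.048, -0.0032, 0.0869], 0.8), ([-0.3264, -0.28, 0.0597], 0.71)]
box_foot [([-0.0238, -0.0021, 0.0586], 0.9), ([-0.0538, -0.5983, 0.0002], 0.67)]
blank0 [([0.2049, -0.0024, 0.0322], 0.69), ([-0.0116, -0.001, 0.0975], 0.68), ([0.2378, 0.0003, 0.0378], 0.54)]
bar_end [([0.2381, 0.0009, 0.0375], 0.56), ([0.2033, 0.0032, 0.0323], 0.35)]
```

View pics/s4c.png

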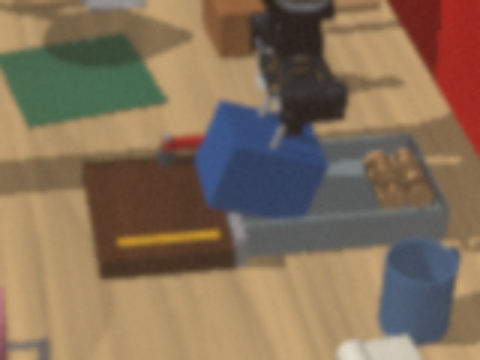

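Both blanks lie at the far end of the tray, crop (395,178), and the box lies front down with the pull bar on top at (275,120). I raise the tool and measure the pull bar.

Request:
carry_out:
  steps:
    - [[0, 0, -4], 0]
    - [[0, 0, -8], 0]
    - [[0, 0, -12], 0]
    - [[-1, 0, -16], 8]
    - [[-2.5, 0, -20], 16]
    - [[-2.5, 0, -20], 24]
    - [[-2.5, 0, -20], 32]
    - [[-2.5, 0, -20], 40]
    - [[-2.5, 0, -20], 48]
    - [[-2.5, 0, -20], 56]
    - [[-2.5, 0, -20], 64]
    - [[-2.5, 0, -20], 72]
    - [[-2.5, 0, -20], 80]
    - [[-2.5, 0, -20], 88]
    - [[-2.5, 0, -20], 90]
    - [[-2.5, 0, -20], 90]
  gripper: 0

```text
time_s: 20.75
tcp_pos: [0.6508, -0.0321, 0.3172]
ee_rot: [[-0.014, -1.0, -0.004], [-1.0, 0.014, 0.001], [-0.001, 0.004, -1.0]]
wrist_force: [0.2, -0.5, -0.1]
gripper_width: 0.502
```

Run:
```python
from tip import *
s=r.sense();print(s['time_s'],s['gripper_width'],s['tcp_pos'],s['joints'])
a=save('wrist','w5.png');save('side','s5.png');save('top','t5.png')
for n in ['wrist','side','top']:
  for t in ['box_pull','box_rim','box_foot','box_mid']: print(n,t,[(tf(-ST[0],[0,0],np.array(d['centre'])-[*ST[1],0])[0].round(4).tolist(),round(d['confidence'],2)) for d in r.place_of(n,t) if abs(d['centre'][1])<.2])
P=[tf(*ST,[.066,0,z])[0] for z in(.2,.145)]
rows(P,-90.775)
```

```text
20.75 0.5015830958401696 [ 0.65081284 -0.03212708  0.31716017] [ 11.31245636  22.41255186  14.38840961  -0.11958944 -82.18862711
 -12.09001233]
wrist box_pull [([0.0654, -0.0013, 0.1608], 0.57)]
wrist box_rim [([0.1168, -0.0003, 0.0961], 0.76)]
wrist box_foot [([0.2037, -0.0022, 0.0362], 0.68), ([-0.0251, -0.0006, 0.063], 0.62), ([0.106, 0.0821, 0.0598], 0.21)]
wrist box_mid []
side box_pull [([0.0627, -0.0008, 0.1627], 0.87), ([-0.0067, -0.0006, 0.1006], 0.68)]
side box_rim [([0.1181, -0.006, 0.0966], 0.71)]
side box_foot [([-0.0242, -0.0014, 0.0586], 0.74)]
side box_mid [([0.0466, -0.0019, 0.0824], 0.92)]
top box_pull [([0.0677, 0.0007, 0.159], 0.96)]
top box_rim [([0.116, -0.0036, 0.0995], 0.96)]
top box_foot [([-0.0234, -0.0023, 0.0584], 0.79)]
top box_mid [([0.0021, 0.0025, -0.0008], 0.28)]
tcp [ 0.65141149 -0.03217672  0.31815887] yaw -90.79793961804621
[0.0, -0.8, 11.8] -0.0
[0.0, -0.8, 17.3] -0.0
```

View pics/w5.png

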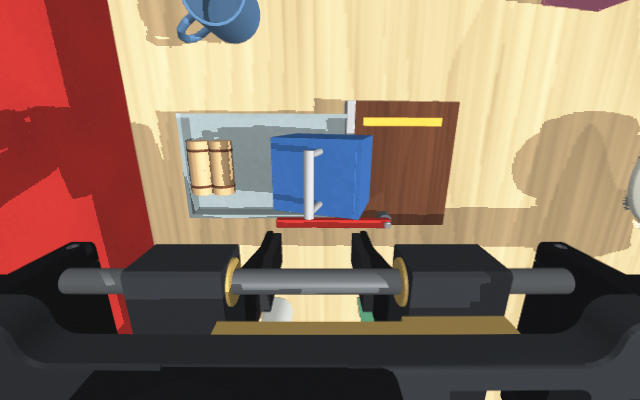

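Request:
carry_out:
  steps:
    - [[0, -0.7, 4], 0]
    - [[0, -0.7, 8], 0]
    - [[0, -0.7, 12], 0]
    - [[0, -0.7, 15], 0]
    - [[0, -0.7, 17.4], 0]
    - [[0, -0.7, 17.4], 0]
    - [[0, -0.7, 17.4], 0]
  gripper: 0

```text
time_s: 22.2
tcp_pos: [0.6587, -0.0322, 0.1447]
ee_rot: [[-0.013, -1.0, -0.001], [-1.0, 0.013, 0.0], [-0.0, 0.001, -1.0]]
wrist_force: [1.1, -0.1, 0.7]
gripper_width: 0.502
```

Request:
carry_out:
  steps:
    - [[0, 0, 0], 0]
    - [[0, 0, 0], 0]
    - [[0, 0, 0], 0]
    - [[0, 0, 0], 0]
    - [[0, 0, 0], 0]
    - [[0, 0, 0], 0]
  gripper: -1

```text
time_s: 22.8
tcp_pos: [0.6591, -0.0322, 0.1451]
ee_rot: [[-0.013, -1.0, 0.0], [-1.0, 0.013, 0.0], [-0.0, -0.0, -1.0]]
wrist_force: [0.5, 0.3, 1.1]
gripper_width: 0.126
```

Run:
```python
from tip import *
s=r.sense();print(s['time_s'],s['gripper_width'],s['wrist_force'],s['joints'])
im=cv2.imread('pics/t0.png');g=(im[:,:,1].astype(int)>im[:,:,2]*1.5)&(im[:,:,1]>im[:,:,0]+15)
n,l,st,_=cv2.connectedComponentsWithStats(g.astype(np.uint8));k=1+st[1:,4].argmax()
c=cv2.findContours((l==k).astype(np.uint8),0,2)[0][0];b=cv2.boxPoints(cv2.minAreaRect(c))
Q=np.array([atz('top',p,.003) for p in b]);print(st[k],Q.round(4),Q.mean(0),np.degrees(np.arctan2(*(Q[1]-Q[0])[1::-1])))
print(r.place_of('top','mat')[0])
rows([[.459,.315,.4]])
```

```text
22.8 0.1256050270513235 [0.52645074 0.32526205 1.11269191] [ 1.12056785e+01  2.87023691e+01 -2.98719002e-01 -3.00281574e-02
 -6.09868982e+01 -1.19617207e+01]
[ 168  182   64   65 3149] [[0.5385 0.4323 0.003 ]
 [0.5703 0.236  0.003 ]
 [0.3792 0.2015 0.003 ]
 [0.3481 0.3953 0.003 ]] [0.45902653 0.31626935 0.003     ] -80.81584070869246
{'centre': [0.4594, 0.3141, 0.0049], 'confidence': 0.69}
tcp [ 0.65908941 -0.03221894  0.14506846] yaw -90.76791787923246
[-34.5, 20.5, -25.5] None
```

Request:
carry_out:
  steps:
    - [[0, 0, -1], 0]
    - [[0, 0, -3], 0]
    - [[0, 0, -6], 0]
    - [[0, 0, -9], 0]
    - [[0, 0, -11], 0]
    - [[-3, 2, -11], 0]
    - [[-6.5, 4, -11], -2]
    - [[-10, 6.3, -11], -4]
    - [[-14, 8.8, -11], -6]
    - [[-18, 11.2, -11], -8]
    - [[-22, 13.7, -11], -10.2]
    - [[-26, 16.2, -11], -10.2]
    - [[-29.5, 18.5, -11], -10.2]
    - [[-32.5, 20.2, -11], -10.2]
    - [[-34.3, 21.2, -11], -10.2]
    - [[-34.3, 21.2, -11], -10.2]
    - [[-34.3, 21.2, -11], -10.2]
  gripper: -1

```text
time_s: 24.55
tcp_pos: [0.4511, 0.3134, 0.2549]
ee_rot: [[0.165, -0.986, -0.001], [-0.986, -0.165, -0.001], [0.001, 0.001, -1.0]]
wrist_force: [-0.1, 0.3, -3.2]
gripper_width: 0.125
```

Run:
```python
from tip import *
s=r.sense();print(s['time_s'],s['gripper_width'],s['wrist_force'],s['joints'])
a=save('side','s6.png');
for n in ['side']:
  for t in ['box_pull','box_rim','box_foot','box_mid','blank0']: print(n,t,[(np.round(d['centre'],4).tolist(),round(d['confidence'],2)) for d in r.place_of(n,t) if d['centre'][1]>-.1])
cv2.imwrite('pics/s6c.png',cv2.resize(a[80:260,200:440,::-1],None,fx=3,fy=3))
rows([[.451,.3138,z] for z in (.16,.12)],-80.6)
```

```text
24.55 0.12475553158224906 [-0.10178035  0.33195756 -3.16439092] [ 5.16884106e+01  1.34263902e+01 -7.20446164e+00 -2.15055957e-02
 -6.94354635e+01 -4.21940693e+01]
side box_pull [([0.4499, 0.3115, 0.2734], 0.69), ([0.5438, 0.0524, 0.0575], 0.4)]
side box_rim [([0.5062, 0.3162, 0.2108], 0.76)]
side box_foot [([0.365, 0.2933, 0.1668], 0.63)]
side box_mid [([0.4387, 0.3074, 0.1899], 0.74), ([0.7334, 0.2552, 0.0021], 0.67)]
side blank0 [([0.8324, -0.0356, 0.0378], 0.56), ([0.7977, -0.031, 0.0336], 0.56)]
tcp [0.45207248 0.31277491 0.25517766] yaw -80.65083286722019
[-0.1, 0.1, 9.5] -0.1
[-0.1, 0.1, 13.5] -0.1
```

View pics/s6c.png

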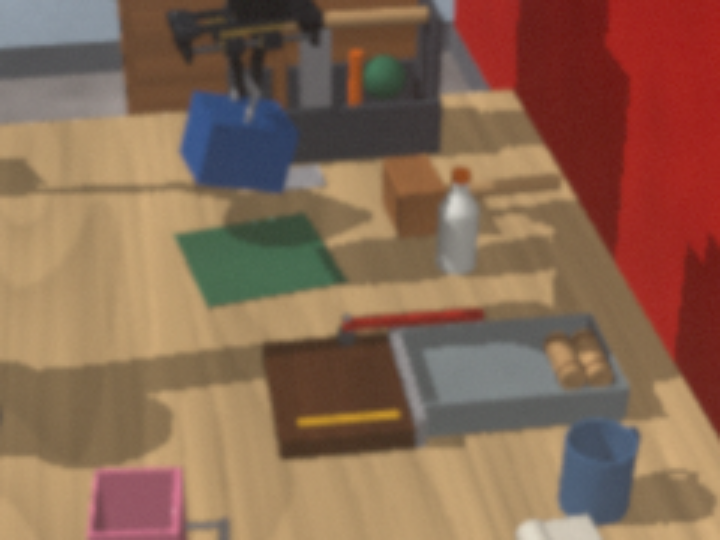

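The box hangs above the mat still tilted about 20°, the blanks are in the tray at crop (578,358), and the red bar is still aside. I lower it slowly.

Request:
carry_out:
  steps:
    - [[0, 0, 3], 0]
    - [[-0.1, 0.1, 6], 0]
    - [[-0.1, 0.1, 9], 0]
    - [[-0.1, 0.1, 11], 0]
    - [[-0.1, 0.1, 12], 0]
    - [[-0.1, 0.1, 12.3], 0]
    - [[-0.1, 0.1, 12.6], 0]
    - [[-0.1, 0.1, 12.8], 0]
    - [[-0.1, 0.1, 12.8], 0]

```text
time_s: 25.75
tcp_pos: [0.4517, 0.3141, 0.129]
ee_rot: [[0.163, -0.987, 0.002], [-0.987, -0.163, 0.002], [-0.002, -0.003, -1.0]]
wrist_force: [-1.1, -1.7, 1.9]
gripper_width: 0.129
```

Request:
carry_out:
  steps:
    - [[0, 0, 0.3], 0]
    - [[0, 0, 0.5], 0]
    - [[0, 0, 0.7], 0]
    - [[0, 0, 0.7], 0]

```text
time_s: 26.15
tcp_pos: [0.4545, 0.3149, 0.129]
ee_rot: [[0.166, -0.986, 0.01], [-0.986, -0.166, 0.005], [-0.003, -0.011, -1.0]]
wrist_force: [-4.9, -7.8, 25.1]
gripper_width: 0.128
```

Run:
```python
from tip import *
s=r.sense();print(s['time_s'],s['gripper_width'],s['wrist_force'],s['tcp_pos'])
r.capture('side')
for t in ['box_pull','box_rim','box_foot','box_mid']: print(t,[(np.round(d['centre'],4).tolist(),round(d['confidence'],2)) for d in r.place_of('side',t) if d['centre'][1]>-.1])
```

```text
26.15 0.1275275201803647 [-4.91154813 -7.80547486 25.07765457] [0.45449819 0.31487073 0.12899432]
box_pull [([0.4552, 0.3138, 0.1471], 0.88)]
box_rim [([0.5093, 0.3199, 0.0806], 0.83), ([0.5917, -0.0289, 0.0432], 0.69), ([0.3723, 0.2961, 0.0394], 0.69)]
box_foot [([0.3662, 0.2935, 0.0427], 0.88)]
box_mid [([0.4393, 0.3065, 0.0659], 0.68)]
```

The grip is too firm for the box to level itself: 25 N on the wrist and still tilted. I back off and loosen the grip a little.

Request:
carry_out:
  steps:
    - [[0, 0, -0.2], 0]
    - [[0, 0.2, -0.3], 0]
    - [[0, 0.2, -0.3], 0]
    - [[0, 0.2, -0.3], 0]
    - [[0, 0.2, -0.3], 0]
  gripper: -0.76

```text
time_s: 26.9
tcp_pos: [0.4521, 0.3143, 0.131]
ee_rot: [[0.165, -0.986, 0.009], [-0.986, -0.165, 0.004], [-0.002, -0.009, -1.0]]
wrist_force: [-0.0, -1.0, -3.6]
gripper_width: 0.128
```

Run:
```python
from tip import *
s=r.sense();print(s['time_s'],s['gripper_width'],s['wrist_force'],s['tcp_pos'])
r.capture('side')
for t in ['box_pull','box_rim','box_foot']: print(t,[(np.round(d['centre'],4).tolist(),round(d['confidence'],2)) for d in r.place_of('side',t) if d['centre'][1]>.1])
```

```text
26.9 0.12766578044945603 [-0.0446442  -0.99774117 -3.56214367] [0.45205578 0.31427202 0.13096455]
box_pull [([0.4503, 0.3141, 0.1474], 0.62), ([0.5087, 0.3158, 0.0846], 0.15)]
box_rim [([0.5073, 0.3149, 0.0834], 0.91)]
box_foot [([0.3682, 0.2946, 0.0391], 0.82)]
```

Request:
carry_out:
  steps:
    - [[0, 0, 0], 0]
    - [[0, 0, 0.1], 0]
    - [[0, 0, 0.2], 0]
    - [[0, 0, 0.3], 0]
  gripper: -0.745

```text
time_s: 27.5
tcp_pos: [0.4524, 0.3143, 0.1287]
ee_rot: [[0.166, -0.986, 0.01], [-0.986, -0.166, 0.004], [-0.002, -0.01, -1.0]]
wrist_force: [-1.1, -2.0, 2.0]
gripper_width: 0.132
```

Request:
carry_out:
  steps:
    - [[0, 0, 0.1], 0]
    - [[0, 0, 0.2], 0]
    - [[0, 0, 0.3], 0]
    - [[0, 0, 0.4], 0]
  gripper: -0.735

```text
time_s: 27.9
tcp_pos: [0.4531, 0.3145, 0.1268]
ee_rot: [[0.166, -0.986, 0.012], [-0.986, -0.166, 0.005], [-0.003, -0.012, -1.0]]
wrist_force: [-1.8, -2.6, 8.2]
gripper_width: 0.132
```

Run:
```python
from tip import *
s=r.sense();print(s['time_s'],s['gripper_width'],s['wrist_force'],s['tcp_pos'])
r.capture('side')
for t in ['box_pull','box_rim','box_foot']: print(t,[(np.round(d['centre'],4).tolist(),round(d['confidence'],2)) for d in r.place_of('side',t) if d['centre'][1]>.1])
```

```text
27.9 0.1315200554119019 [-1.79103208 -2.62014453  8.16521418] [0.45314531 0.31447721 0.12683134]
box_pull [([0.4515, 0.3114, 0.1459], 0.85), ([0.4579, 0.3173, 0.0021], 0.35)]
box_rim [([0.5069, 0.3156, 0.0823], 0.89)]
box_foot []
```

Request:
carry_out:
  steps:
    - [[0, 0, 0], 0]
    - [[0, 0, 0], 0]
    - [[0, 0, 0], 0]
  gripper: -0.725

```text
time_s: 28.4
tcp_pos: [0.453, 0.3146, 0.1267]
ee_rot: [[0.166, -0.986, 0.012], [-0.986, -0.166, 0.005], [-0.003, -0.012, -1.0]]
wrist_force: [-0.6, 0.2, 0.8]
gripper_width: 0.136
```

Request:
carry_out:
  steps:
    - [[0, 0, 0], 0]
    - [[0, 0, 0.1], 0]
    - [[0, 0, 0.2], 0]
    - [[0, 0, 0.3], 0]
  gripper: -0.715

```text
time_s: 28.8
tcp_pos: [0.453, 0.3147, 0.1236]
ee_rot: [[0.166, -0.986, 0.012], [-0.986, -0.166, 0.005], [-0.003, -0.012, -1.0]]
wrist_force: [-1.4, 1.4, 0.9]
gripper_width: 0.143
```

Request:
carry_out:
  steps:
    - [[0, 0, 0.2], 0]
    - [[0, 0, 0.3], 0]
    - [[0, 0, 0.5], 0]
  gripper: -0.7

```text
time_s: 29.1
tcp_pos: [0.4531, 0.3147, 0.1185]
ee_rot: [[0.167, -0.986, 0.012], [-0.986, -0.166, 0.005], [-0.003, -0.012, -1.0]]
wrist_force: [-1.3, -0.3, 0.5]
gripper_width: 0.149
```

Run:
```python
from tip import *
s=r.sense();print(s['time_s'],s['gripper_width'],s['wrist_force'],s['tcp_pos'])
r.capture('side')
for t in ['box_pull','box_rim','box_foot']: print(t,[(np.round(d['centre'],4).tolist(),round(d['confidence'],2)) for d in r.place_of('side',t) if d['centre'][1]>.1])
```

```text
29.1 0.14887309638739096 [-1.34758284 -0.25336609  0.50663071] [0.45307306 0.31468268 0.11850798]
box_pull [([0.4498, 0.3107, 0.1434], 0.93)]
box_rim [([0.5119, 0.3183, 0.0839], 0.64)]
box_foot [([0.3802, 0.2964, 0.0294], 0.57)]
```

Request:
carry_out:
  steps:
    - [[0, 0, 0], 0]
    - [[0, 0, 0], 0]
    - [[0, 0, 0], 0]
  gripper: -0.66

```text
time_s: 29.6
tcp_pos: [0.453, 0.3146, 0.1182]
ee_rot: [[0.166, -0.986, 0.011], [-0.986, -0.166, 0.005], [-0.003, -0.012, -1.0]]
wrist_force: [-1.2, -0.1, -1.2]
gripper_width: 0.171
```

Run:
```python
from tip import *
s=r.sense();print(s['time_s'],s['gripper_width'],s['wrist_force'],s['tcp_pos'])
a=r.capture('side')
for t in ['box_pull','box_rim','box_foot','box_mid']: print(t,[(np.round(d['centre'],4).tolist(),round(d['confidence'],2)) for d in r.place_of('side',t) if d['centre'][1]>.1])
cv2.imwrite('pics/s7c.png',cv2.resize(a[80:200,220:380,::-1],None,fx=4,fy=4))
```

```text
29.6 0.17143574752290847 [-1.16611    -0.11006083 -1.17936827] [0.45298438 0.31456234 0.11822926]
box_pull [([0.4519, 0.3134, 0.14], 0.82)]
box_rim [([0.5099, 0.3193, 0.0822], 0.59)]
box_foot [([0.3803, 0.2986, 0.027], 0.57)]
box_mid [([0.4462, 0.3085, 0.0596], 0.69)]
```

View pics/s7c.png

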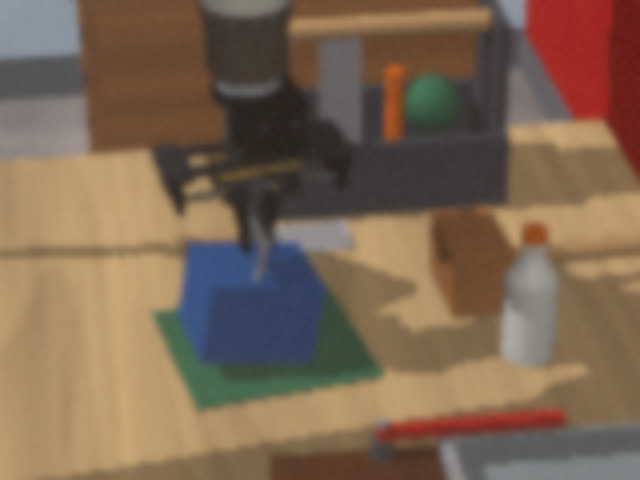

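The picture shows the box still leaning about 12° mouth-down over the mat, crop (250,300), with its bar against the foot-side finger. I let the bar follow that way so the box settles flat, then regrasp to centre it.

Request:
carry_out:
  steps:
    - [[0, 0.4, 0], 0]
    - [[0, 0.8, 0], 0]
    - [[0, 1.2, 0], 0]
    - [[0, 1.6, 0], 0]
    - [[0, 2, 0], 0]
    - [[0, 2.4, 0], 0]
    - [[0, 2.4, 0], 0]
  gripper: -0.6

```text
time_s: 30.55
tcp_pos: [0.4293, 0.3109, 0.1184]
ee_rot: [[0.167, -0.986, 0.012], [-0.986, -0.167, 0.005], [-0.003, -0.013, -1.0]]
wrist_force: [0.9, -0.4, -0.4]
gripper_width: 0.198
```

Run:
```python
from tip import *
s=r.sense();print(s['time_s'],s['gripper_width'],s['wrist_force'],s['tcp_pos'])
for n in ['side','top']:
  a=r.capture(n)
  for t in ['box_pull','box_rim','box_foot','box_mid']: print(t,[(np.round(d['centre'],4).tolist(),round(d['confidence'],2)) for d in r.place_of(n,t) if d['centre'][1]>.1])
```

```text
30.55 0.19773661593254 [ 0.87524081 -0.41792132 -0.40557275] [0.42932026 0.31087709 0.11843964]
box_pull [([0.4239, 0.3085, 0.1339], 0.6)]
box_rim [([0.4979, 0.3158, 0.0853], 0.64)]
box_foot [([0.377, 0.2963, 0.005], 0.68)]
box_mid [([0.4369, 0.3077, 0.0518], 0.82)]
box_pull [([0.4291, 0.307, 0.1291], 0.56)]
box_rim [([0.4945, 0.3211, 0.0856], 0.71)]
box_foot [([0.3766, 0.2954, 0.0049], 0.96)]
box_mid [([0.4334, 0.3097, 0.0475], 0.76), ([0.7269, 0.2555, -0.0001], 0.55)]
```

The box is flat now (foot 5 mm and rim middle 85 mm above the bench) but about 23 mm off centre. I regrasp, lift slightly and centre it.

Request:
carry_out:
  steps:
    - [[0, 0, 0], 0]
    - [[0, 0, 0], 0]
    - [[0, 0, 0], 0]
    - [[0, 0, 0], 0]
    - [[0, 0, 0], 0]
    - [[0, 0, -0.5], 0]
    - [[0, 0, -1], 0]
    - [[0, 0, -1], 0]
    - [[0, -0.7, -1], 0]
    - [[0.1, -1.5, -1], 0]
    - [[0.1, -2.2, -1], 0]
    - [[0.1, -2.2, -1], 0]
    - [[0.1, -2.2, -1], 0]
  gripper: -1

```text
time_s: 32.35
tcp_pos: [0.4514, 0.3131, 0.1279]
ee_rot: [[0.166, -0.986, 0.011], [-0.986, -0.166, 0.004], [-0.002, -0.011, -1.0]]
wrist_force: [0.3, 0.1, -3.7]
gripper_width: 0.123
```

Request:
carry_out:
  steps:
    - [[0, 0, 0.5], 0]
    - [[0, 0, 0.8], 0]
    - [[0, 0, 0.9], 0]
    - [[0, 0, 1], 0]
    - [[0, 0, 1], 0]
  gripper: -1

```text
time_s: 32.85
tcp_pos: [0.4514, 0.3132, 0.1179]
ee_rot: [[0.166, -0.986, 0.011], [-0.986, -0.166, 0.004], [-0.002, -0.011, -1.0]]
wrist_force: [0.0, -0.5, -2.3]
gripper_width: 0.126
```

Run:
```python
from tip import *
s=r.sense();print(s['time_s'],s['gripper_width'],s['wrist_force'],s['tcp_pos'])
for n in ['side','top']:
  a=r.capture(n)
  for t in ['box_pull','box_rim','box_foot','box_mid']: print(t,[(np.round(d['centre'],4).tolist(),round(d['confidence'],2)) for d in r.place_of(n,t) if d['centre'][1]>.1])
```

```text
32.85 0.12572038665088436 [ 0.03065886 -0.54728721 -2.33091512] [0.45143238 0.31316147 0.11790362]
box_pull [([0.4484, 0.3119, 0.1333], 0.9)]
box_rim [([0.5206, 0.3146, 0.0867], 0.7)]
box_foot [([0.4004, 0.301, 0.0076], 0.82)]
box_mid [([0.4615, 0.3113, 0.0547], 0.9), ([0.5185, 0.3179, 0.0843], 0.57), ([0.3997, 0.2997, 0.005], 0.25)]
box_pull [([0.4547, 0.3093, 0.1318], 0.66)]
box_rim [([0.5161, 0.3202, 0.0917], 0.93)]
box_foot [([0.3978, 0.3002, 0.0047], 0.67), ([0.3956, 0.3051, 0.0494], 0.22)]
box_mid [([0.4577, 0.3105, 0.0474], 0.6)]
```

Request:
carry_out:
  steps:
    - [[0, 0, 0.1], 0]
    - [[0, 0, 0.1], 0]
  gripper: -1

```text
time_s: 33.55
tcp_pos: [0.4515, 0.3132, 0.1176]
ee_rot: [[0.166, -0.986, 0.011], [-0.986, -0.166, 0.004], [-0.003, -0.012, -1.0]]
wrist_force: [-2.6, -0.3, 2.2]
gripper_width: 0.126
```

Request:
carry_out:
  steps:
    - [[0, 0, 0], 0]
    - [[0, 0, 0], 0]
    - [[0, 0, 0], 0]
    - [[0, 0, 0], 0]
    - [[0, 0, 0], 0]
    - [[0, 0, -2], 0]
    - [[0, 0, -5], 0]
    - [[0, 0, -9], 0]
    - [[0, 0, -14], 0]
    - [[0, 0, -18], 0]
    - [[0, 5, -18], 0]
    - [[0, 10, -18], 0]
    - [[0, 10, -18], 0]
  gripper: -0.1

```text
time_s: 34.85
tcp_pos: [0.3468, 0.2938, 0.2968]
ee_rot: [[0.169, -0.986, 0.01], [-0.986, -0.169, 0.005], [-0.004, -0.011, -1.0]]
wrist_force: [0.8, 1.2, 0.3]
gripper_width: 0.447
```

Run:
```python
from tip import *
s=r.sense();print(s['time_s'],s['gripper_width'],s['wrist_force'],s['tcp_pos'])
im={}
for n in ['side','top']:
  im[n]=r.capture(n)
  for t in ['box_pull','box_rim','box_foot','box_mid','bar_end','blank0','glue','mug','mallet','scraper','brush','corbel']: print(n,t,[(np.round(d['centre'],3).tolist(),round(d['confidence'],2)) for d in r.place_of(n,t)][:3])
cv2.imwrite('pics/fin.png',np.vstack([cv2.resize(im['side'][80:320,200:440,::-1],(380,380)),]).copy())
a=cv2.resize(im['side'][90:340,160:480,::-1],(640,500));cv2.imwrite('pics/fin.png',a)
```

```text
34.85 0.4472401810719967 [0.84679383 1.22260335 0.31457773] [0.34683065 0.29378317 0.29682108]
side box_pull [([0.447, 0.315, 0.131], 0.87), ([0.7, -0.402, -0.005], 0.72), ([0.348, -0.32, 0.051], 0.63)]
side box_rim [([0.306, -0.316, 0.119], 0.78), ([0.47, -0.697, 0.118], 0.65), ([0.521, 0.318, 0.084], 0.62)]
side box_foot [([0.401, 0.301, 0.005], 0.86), ([0.53, -0.628, 0.002], 0.81)]
side box_mid [([0.497, -0.666, 0.065], 0.83), ([0.46, 0.312, 0.049], 0.72), ([0.262, -0.307, 0.06], 0.58)]
side bar_end [([0.697, 0.056, 0.058], 0.79)]
side blank0 [([0.831, -0.034, 0.039], 0.56), ([0.796, -0.032, 0.031], 0.44)]
side glue [([0.732, 0.256, 0.004], 0.78)]
side mug [([0.772, -0.258, -0.001], 0.88), ([0.461, 0.316, 0.001], 0.56), ([0.835, -0.034, 0.038], 0.35)]
side mallet [([0.694, 0.392, -0.001], 0.97)]
side scraper [([0.4, 0.303, 0.005], 0.67), ([0.481, 0.535, 0.0], 0.59)]
side brush [([0.514, -0.536, -0.001], 0.71)]
side corbel [([0.703, -0.4, -0.004], 0.74)]
top box_pull [([0.45, 0.309, 0.126], 0.83), ([0.443, -0.724, 0.052], 0.83), ([0.351, -0.324, 0.05], 0.65)]
top box_rim [([0.516, 0.323, 0.085], 0.89), ([0.306, -0.312, 0.121], 0.82), ([0.469, -0.691, 0.12], 0.64)]
top box_foot [([0.218, -0.306, -0.003], 0.96), ([0.531, -0.626, 0.001], 0.76), ([0.4, 0.3, 0.003], 0.67)]
top box_mid [([0.453, 0.31, 0.047], 0.97), ([0.266, -0.309, 0.061], 0.66), ([0.594, -0.032, 0.047], 0.32)]
top bar_end []
top blank0 [([0.801, -0.037, 0.036], 0.7), ([0.83, -0.033, 0.035], 0.59), ([0.541, 0.054, 0.055], 0.51)]
top glue [([0.73, 0.255, -0.002], 0.9)]
top mug [([0.772, -0.257, -0.003], 0.81), ([0.7, 0.053, 0.057], 0.34)]
top mallet [([0.694, 0.394, -0.0], 0.88), ([0.541, 0.054, 0.055], 0.35)]
top scraper [([0.483, 0.535, -0.001], 0.59)]
top brush [([0.51, -0.533, -0.002], 0.91)]
top corbel []
```

View pics/fin.png

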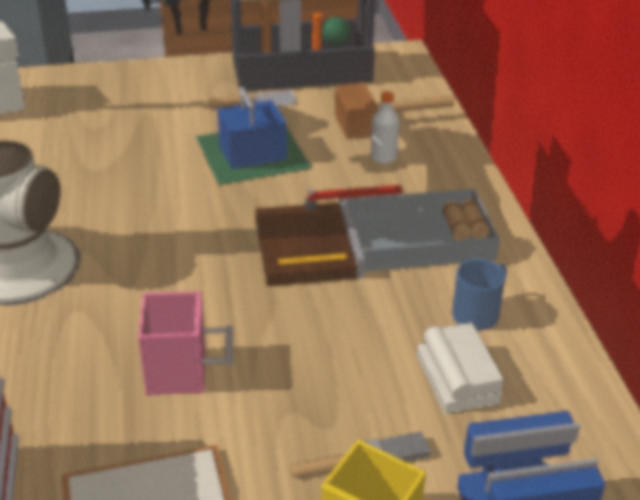

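The final picture shows the box flat on the mat at (253,135) with the pull bar up. Both blanks are in the tray (467,220), the red bar lies along the tray wall, and the other things are where they were.

```bash
python3 -c "
from station import r
print(r.finish_job())"
```

```text
the job is handed in; nothing more can be done
None
```

The job is done and handed in at about 36 s of robot time, out of 72 s. `finish_job` reports no verdict, so the results below come from my own last checks.

- **Bar:** I swung it aside to lie along the tray's left wall, at about 1.57 rad. It was still there at the end.
- **Tipping:** I stood the box on the platform by its back wall, front against the stop, and let go. I then tipped it over, and both blanks rolled to the far end of the tray and stayed there.
- **Box on the mat:** It lies on its front with the pull bar on top. Its centre is about (0.457, 0.311), against (0.459, 0.315) for the mat.
- **Bystanders:** The glue, mug, mallet, scraper, brush and corbel all read within a few mm of where they started. For the corbel that rests on the side camera, because the top camera missed it in the last check.

**What went wrong:** My first lowering onto the mat did not level the box. The firm grip held it at about 20 degrees, and the wrist force reached 25 N. I loosened the grip, let the box settle flat, then took it by the pull bar again to centre it.

**Disagreement:** The cameras differ by up to about 7 mm on the box's final position. The top camera also did not report the bar's end in the last check, though the side camera did.

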